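Feed a tube carrier round the L-shaped lane of a sample reader

ROBOT

A 7-joint arm with a two-finger parallel gripper is mounted at the origin on the work surface. World frame = base frame: x ahead of the robot, y to its left, z up, the work surface at z = 0. Lengths are in m, angles in degrees, forces in N, time in s.
With the tool pointing down it reaches from about 0.4 to 0.85 m from the base axis. Payload 10.4 kg.
Tool frame: the origin (TCP) lies at the very end of the fingers, on their centre line; the grasp point (between the pads) lies 19 mm behind it; z points along the fingers, x is the direction in which the jaws open and shut, and the axes are right-handed (so a half turn about z gives the same grasp; the last joint's range is limited). The gripper opens to 87 mm and grips with 3 to 60 N. Pads are 19 mm wide; open, the fingers measure 117 mm over their backs; the gripper's body (75 mm by 190 mm) begins 51 mm behind the grasp point.
Start: joints at [-73.373, 19.034, -3.707, 83.658, 1.238, 77.344, -5.071], TCP at [0.192, 0.595, 0.223] pointing down, gripper open.
Joint ranges: [-148.97, 148.97], [-28.65, 121.19], [-84.17, 76.75], [9.2, 138.47], [-72.65, 252.65], [3.7, 117.97], [-149.18, 149.18]. Speed limits (degrees/s): [127.2, 127.2, 159.86, 159.86, 180, 180, 180].

INTERFACE

Orientations are given as a 3x3 rotation matrix whose columns are the frame's x, y, z axes.
In Python, from cell import ctrl gives the robot as it stands.
- The arm moves only by the tool drive_tool, never from a script. Its argument "steps" is a list of rows, each a list of 7 numbers: the shift along the tool's x, y, z in cm, then the turn, a rotation vector about the tool's x, y, z in rad, then the finger opening in cm, from 0 to 8.7. In form: [[x, y, z, wx, wy, wz, fingers], ...]. A call has 1 to 10 rows; each row shifts and turns the commanded pose from where the row before left it, along the tool's axes as they then stand; what a row does not reach is not made up. A row lasts 1/8 s, in which the tool goes at most 62.5 mm and 10.7 degrees, less where a joint would pass 70% of its speed; a pose out of reach is approached as far as the arm can. A call with a gripper value outside its range is refused whole. The fingers move at their own pace and stop on an object; "squeeze" is the grip in N (left out, the last holds). Time passes only in rows, so rows that do not move let the fingers close. It gives the time, the measured TCP pose, the force and the opening at its end, in the units of the state.
- ctrl.state(): the state, without advancing time (a new reading comes with each control period).
- ctrl.capture(name): name is "scene" or "top" or "wrist"; returns a dict with "image" (400x640x3 uint8, blue, green, red), "fx", "fy", "cx", "cy" (pixels), "k1" (the pictures are not rectified: a ray, as slopes to the right and down, at radius r is drawn at 1 + k1 r^2 times it, then the intrinsics apply), "cam_to_world" (4x4, takes a point from camera to world coordinates); the wrist camera has in their place "hand_eye" (4x4, takes a point from camera to tool coordinates, whose origin is the TCP and whose axes are the tool frame's). Camera axes: x right, y up, looking along -z (the intrinsics and any distortion apply to the point x, -y, -z); pixel columns grow to the right and rows downward; lengths in m; the calibration is good to about 2 mm. A picture is of the moment at which its call begins: read the wrist's pose just before it. There is no depth.
- ctrl.finish_job(): hands the job in, once; it reports no verdict.
The state is a dict: "t": time; "joint_positions": joint angles; "qd": joint speeds; "joint_efforts": joint torques, N m; "ee_pos": TCP position; "ee_rot": TCP orientation; "force": force on the tool from outside, world axes, zero at the start; "ft_torque": the same for the moment, N m; "grip_width": finger opening in m.
Only numpy, scipy, OpenCV 4.12 (cv2) and the standard library are available. Lean on these libraries where they do the work, as an engineer would, in place of code of your own. Each camera call takes 0.05 s, during which the arm holds its last target. There are 200 camera calls.

TASK

Push the tube carrier along its slot in the loading deck to the corner, then push it round the corner and along the short leg until it is fully home in front of the reader head; then press the start button on the control box and let it spring back. Only push it with the fingers: the carrier stays down on the deck and upright all the way, never lifted or carried, and the button is not pressed before the carrier is home. Leave everything else where it stands.

Things in the scene. Friction and masses are not known exactly. Their poses are not given: they have to be found in the camera images.
- deck: Fixed loading deck on the bench: block 160 (x) by 140 (y) mm, top at 30 mm, origin at the centre of its underside, turned up to 0.6 rad. L-shaped slot in its top, 12 mm wide, 18 deep: long leg along deck +x at y = 35 mm (cut from x = -61 to 56), then short leg from that corner along deck -y at x = 50 mm (cut ends at y = -41). Spare carrier parked at x = -35, y = -30.
- corner (a point): Point on the deck's top face where the slot's two legs meet (deck x = 50, y = 35, z = 30 mm). Same axes as the deck.
- home (a point): Point on the deck's top face under the carrier's centre when it is fully home, its pin against the end of the short leg (deck x = 50, y = -36.5, z = 30 mm). Same axes as the deck. The white reader head stands just beyond: deck x 15 to 85, y -110 to -72 mm, 60 mm high.
- carrier: Loose tube carrier: grey puck 44 mm in diameter, straight-sided to 18 mm, 24 mm high, a capped 13 mm tube fixed upright in it (top 68 mm up). Origin at the centre of its underside, which rests on the deck; below it a 9 mm pin, 14 mm long, in the slot. 0.2 to 0.4 kg, slides with friction only (1 to 4 N), stays where left, may spin about z. Starts in the long leg, 65 to 105 mm short of the corner.
- console: Fixed white control box 90 (x) by 80 (y) by 35 mm high, standing to the left or right of the deck, with a flat dark display and one round button on its top. Origin at the centre of its underside.
- start_top (a point): Centre of the top face of the round start button (28 mm in diameter) on the control box, pressed straight down.
- start (a joint): Travel of the start button: 0 when up, 0.006 m fully down; a spring (about 4 N fully down) brings it back up. It counts as pressed at 0.004 m.
- spare: Bystander: spare carrier, the same puck and pin without a tube (44 mm in diameter, 24 mm high), parked in the deck's hole.
- rack: Bystander: loose white tube rack 90 by 75 mm with seven short capped tubes, 80 mm high; origin at the centre of its underside. Stands on the side of the deck away from the control box.
- reagent: Bystander: small bottle 44 mm in diameter, 85 mm high; origin at the centre of its underside.
- beaker: Bystander: open glass beaker 60 mm in diameter, 70 mm high; origin at the centre of its underside.
- tipbox: Bystander: grey divided open box 80 (x) by 110 (y) by 50 mm; origin at the centre of its underside.
- timer: Bystander: flat white timer 60 by 60 by 20 mm; origin at the centre of its underside.
- jar: Bystander: jar 56 mm in diameter, 70 mm high; origin at the centre of its underside.
Not all that is in view belongs to the job. What is shaped like the carrier but orange is not meant.

How it is judged (in metres and radians):
On the way, in this order (a step that is already met when the one before it is completed fails the run):
1. the carrier reaches the corner of the slot (x of carrier in the frame of deck above 0.045 m and y of carrier in the frame of deck above 0.027 m).
2. the carrier is fully home at the end of the short leg (y of carrier in the frame of deck below -0.031 m and x of carrier in the frame of deck between 0.044 and 0.056 m), for 0.1 s.
3. the start button is pressed (value of joint start above 0.004 m).
At the end, for the whole second after the job is handed in: Carrier at the end of the short leg: centre within 5.5 mm of home along the leg and 6 mm across, underside within 3 mm of the deck, upright within 0.08 rad, at rest; start button pressed after that and back up (under 1.5 mm); every bystander within 20 mm of its start (all of step 2 and z of carrier in the frame of deck between 0.027 and 0.033 m and angle between carrier's own z axis and vertical below 0.08 rad and linear speed of carrier below 0.01 m/s and value of joint start below 0.0015 m and distance of each of spare, rack, reagent, beaker, tipbox, timer, jar from where it was at the start of the episode below 0.02 m); the robot touches nothing.
It fails at once if the carrier is lifted more than 5 mm off the deck (z of carrier in the frame of deck above 0.035 m).
It fails at once if the carrier is tipped by more than 0.25 rad (angle between carrier's own z axis and vertical above 0.25 rad).
It fails at once if the start button is pressed before the carrier is home (value of joint start above 0.003 m and not (y of carrier in the frame of deck below -0.031 m and x of carrier in the frame of deck between 0.044 and 0.056 m)).
It fails at once if a bystander is shifted by more than 20 mm (distance of any of spare, rack, reagent, beaker, tipbox, timer, jar from where it was at the start of the episode above 0.02 m).
It fails at once if a bystander is tipped over (angle between any of rack, reagent, beaker, jar, spare's own z axis and vertical above 0.5 rad).
It also fails if it takes over 53 s, if anything falls off the work surface, if the arm or the gripper's body presses on something with over 40 N, if the wrist force passes 120 N, or if a joint passes its speed limit or range.

## Working session

There is one attempt and no reset: what is moved stays moved. The work goes in short steps, Python scripts to look and compute and a tool call to move; the robot and the scene stay as the last step left them, time stands still between calls to the robot, and variables do not carry over. Pictures are saved under pics/ and viewed, about 8 in all and at most 12, crops included, and the job is handed in when it is done.

Besides the shell and the picture viewer there is one more tool, called by a JSON object that holds its "fn" and its "kwargs". drive_tool: Moves the arm, as the interface text tells. Its arguments: {"type":"object","properties":{"steps":{"type":"array"},"squeeze":{"type":"number"}},"required":["steps"]}

```bash
mkdir -p pics; ls; cat > h.py <<'E'
import numpy as np,cv2
from cell import ctrl
def ray(c,u,v,T=None):
    T=c["cam_to_world"] if T is None else T
    T=np.array(T)
    K=np.array([[c["fx"],0,c["cx"]],[0,c["fy"],c["cy"]],[0,0,1.]])
    p=cv2.undistortPoints(np.array([[[u,v]]],float),K,np.array([c["k1"],0,0,0.]))[0,0]
    return T[:3,3],T[:3,:3]@np.array([p[0],-p[1],-1])
def at(c,u,v,z,T=None):
    o,d=ray(c,u,v,T); return o+d*(z-o[2])/d[2]
def proj(c,P,T=None):
    T=np.array(c["cam_to_world"] if T is None else T)
    q=(np.array(P)-T[:3,3])@T[:3,:3]; s=np.array([q[...,0],-q[...,1]])/-q[...,2]
    s=s*(1+c["k1"]*(s**2).sum(0)); return np.stack([c["fx"]*s[0]+c["cx"],c["fy"]*s[1]+c["cy"]],-1)
E
python3 - <<'E'
from h import *
import pickle
for n in ("scene","top"):
    c=ctrl.capture(n); pickle.dump(c,open(n+".pkl","wb")); cv2.imwrite(f"pics/{n}0.png",c["image"]); print(n,c["fx"],c["k1"],np.round(c["cam_to_world"],3))
s=ctrl.state(); print(s["t"],s["ee_pos"],np.round(s["ee_rot"],3))
E
```

```text
pics
scene 368.7538180214356 -0.023291530688501212 [[-0.666 -0.384  0.64   1.025]
 [ 0.746 -0.345  0.569  0.446]
 [ 0.003  0.856  0.516  0.473]
 [ 0.     0.     0.     1.   ]]
top 381.01855802367197 -0.051815124394669065 [[ 0.024  0.993 -0.116  0.455]
 [-1.     0.024 -0.001 -0.011]
 [ 0.002  0.116  0.993  0.944]
 [ 0.     0.     0.     1.   ]]
0.1 [0.1922329  0.59433472 0.22182969] [[ 0.308  0.951 -0.   ]
 [ 0.951 -0.308 -0.001]
 [-0.001  0.    -1.   ]]
```

View pics/top0.png

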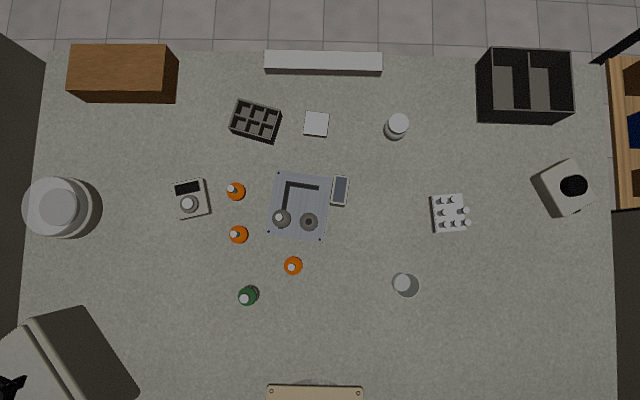

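View pics/scene0.png

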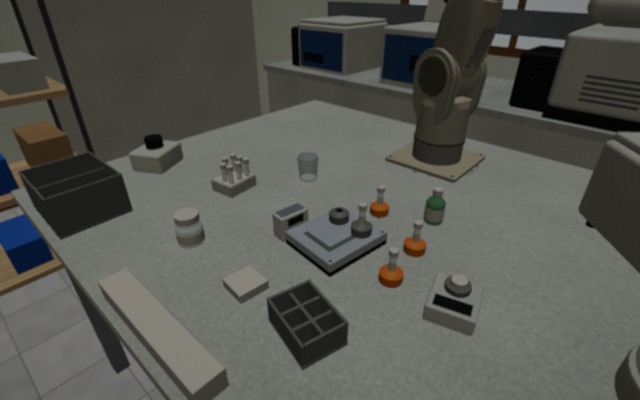

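The top view shows the deck at about (300,207). The grey carrier with a tube is at (282,217), the spare at (309,221), the reader at (340,190) and the console at (190,198).

Things that could be mistaken for the target:
- **Carrier:** orange look-alikes at (235,191), (238,234) and (293,265), and the spare without a tube at (309,221). I choose the grey one with a tube at (282,217).
- **Button:** the box with the black knob at (570,186). I choose the box with a display at (190,198), which is opposite the rack.

I'll check both choices in a close crop.

```bash
python3 - <<'E'
import cv2,pickle
c=pickle.load(open("top.pkl","rb"))["image"]
a=cv2.resize(c[160:250,165:355],None,fx=4.2,fy=4.2,interpolation=cv2.INTER_CUBIC)
a=cv2.convertScaleAbs(a,alpha=1.5)
cv2.imwrite("pics/crop1.png",a); print(a.shape)
E
```

```text
(378, 798, 3)
```

View pics/crop1.png

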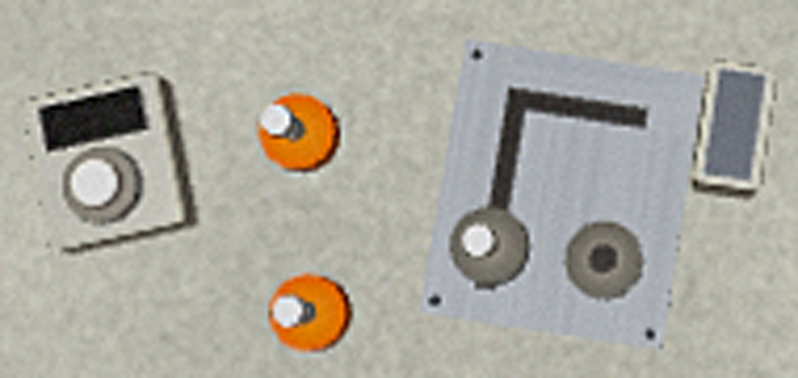

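The crop confirms both choices: the carrier is grey with a white cap, and the console has a display and a white button at crop (95,182) on a grey collar. Next I'll fit the poses.

```bash
cat > fit.py <<'E'
from h import *
import pickle
from scipy.optimize import least_squares as LS
c=pickle.load(open("top.pkl","rb")); s=pickle.load(open("scene.pkl","rb"))
px=lambda u,v:(165+(u+.5)/4.2-.5,160+(v+.5)/4.2-.5)
pts=[((80,70),(467,40)),((80,-70),(708,75)),((-80,-70),(662,348)),((-80,70),(424,310)),((56,41),(511,87)),((56,-41),(648,107)),((44,-41),(645,127))]
A=np.array([p[0] for p in pts])/1000; B=np.array([at(c,*px(*p[1]),.03)[:2] for p in pts])
R=lambda a:np.array([[np.cos(a),-np.sin(a)],[np.sin(a),np.cos(a)]])
f=lambda q:(A@R(q[2]).T+q[:2]-B).ravel()
q=LS(f,[*B.mean(0),0]).x
if __name__=="__main__":
    print("deck",q,"\nres mm",np.round(f(q).reshape(-1,2)*1000,1))
    D=lambda p:R(q[2])@np.array(p)+q[:2]
    I=lambda P:np.round((R(q[2]).T@(P[:2]-q[:2]))*1000,1)
    print("puck",I(at(c,*px(489,246),.045)),"cap",I(at(c,*px(477,239),.098)),"spare",I(at(c,*px(603,258),.054)))
    print("corner",D([.05,.035]),"home",D([.05,-.0365]))
    print("scene px of cap",proj(s,np.r_[at(c,*px(477,239),.098)]))
    o1,d1=ray(c,*px(95,182)); o2,d2=ray(s,459,280)
    t=np.linalg.lstsq(np.c_[d1,-d2],o2-o1,rcond=None)[0]
    print("button",o1+d1*t[0],o2+d2*t[1])
    for z in (.035,.05,.06):print(z,at(c,*px(95,182),z), at(c,*px(103,186),.035))
    print("console corners",[np.round(at(c,*px(*p),.035),3) for p in((30,98),(155,73),(190,222),(65,250))])
E
python3 fit.py
python3 - <<'E'
import cv2,pickle
c=pickle.load(open("scene.pkl","rb"))["image"]
a=cv2.resize(c[170:340,250:500],None,fx=3.2,fy=3.2,interpolation=cv2.INTER_CUBIC)
cv2.imwrite("pics/crop2.png",cv2.convertScaleAbs(a,alpha=1.5))
E
```

```text
deck [ 0.54088688  0.05035968 -0.12691084] 
res mm [[ 1.  -0.2]
 [ 0.5  1.3]
 [-0.7 -1.2]
 [-1.1  1.6]
 [ 0.5  0.7]
 [-0.1 -1.2]
 [-0.3 -1.1]]
puck [-37.8  36. ] cap [-37.4  36.6] spare [-35.2 -28.8]
corner [0.59491472 0.07874967] home [0.58586494 0.0078247 ]
scene px of cap [364.09337005 204.98418681]
button [0.53747812 0.31229287 0.05666333] [0.53866366 0.31012646 0.05598459]
0.035 [0.53949196 0.32018201 0.035     ] [0.53730253 0.31537966 0.035     ]
0.05 [0.53809755 0.31471946 0.05      ] [0.53730253 0.31537966 0.035     ]
0.06 [0.53716794 0.31107775 0.06      ] [0.53730253 0.31537966 0.035     ]
console corners [array([0.587, 0.362, 0.035]), array([0.604, 0.289, 0.035]), array([0.518, 0.264, 0.035]), array([0.5  , 0.335, 0.035])]
```

View pics/crop2.png

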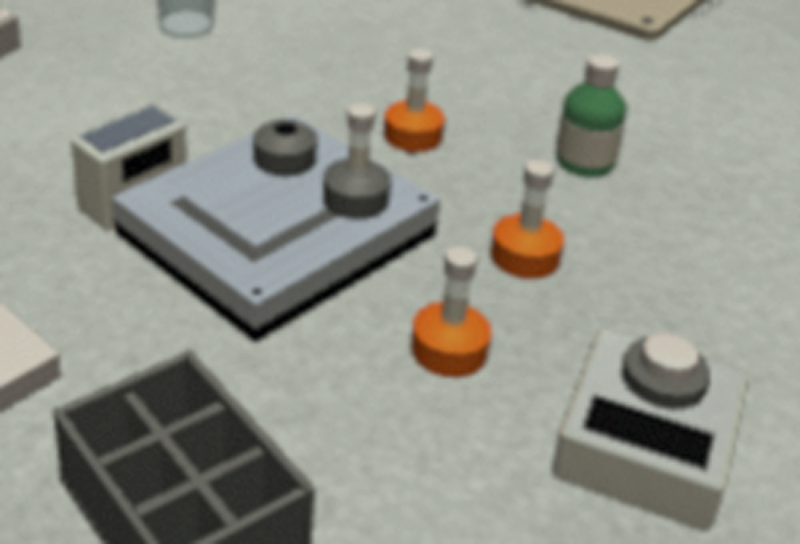

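The scene view confirms it: button top at (459,280), about (0.538, 0.312, 0.056) in world. The carrier is at deck (-38, 35.5). The tool needs a -0.186 rad turn so that tool x = deck +y and tool y = deck +x. I'll close the fingers on the way.

{"fn": "drive_tool", "kwargs": {"steps": [[0,0,0,0,0,-0.093,0],[0,0,0,0,0,-0.093,0],[-4,2.8,0,0,0,0,0],[-4,2.8,0,0,0,0,0],[-4,2.8,0,0,0,0,0],[-4,2.8,0,0,0,0,0],[-4,2.8,0,0,0,0,0],[-4,2.8,0,0,0,0,0],[-4,2.8,0,0,0,0,0],[-4,2.8,0,0,0,0,0]], "squeeze": 20}}

```text
t: 1.35
ee_pos: [0.3745, 0.2473, 0.2224]
ee_rot: [[0.126, 0.992, -0.0], [0.992, -0.126, 0.0], [0.0, -0.0, -1.0]]
force: [0.7, 0.4, -0.8]
grip_width: 0.0018
```

```bash
cat > w.py <<'E'
from h import *
from fit import q,R
import sys
s=ctrl.state(); Rm=np.array(s["ee_rot"]); p=np.array(s["ee_pos"])
print("t",s["t"],"deck",np.round(R(q[2]).T@(p[:2]-q[:2])*1000,1),"z",round(p[2]*1000,1),"F",np.round(s["force"],1),"gw",s["grip_width"])
print(np.round(Rm,3).tolist(), "tool-x yaw err rad",np.arctan2(Rm[1,0],Rm[0,0])-np.pi/2-q[2])
for a in sys.argv[1:]:
    x,y,z=map(float,a.split(",")); P=np.r_[R(q[2])@np.array([x,y])/1000+q[:2],z/1000]
    print(a,"tool cm",np.round(Rm.T@(P-p)*100,2))
E
python3 w.py -- 2>/dev/null; python3 w.py=; python3 w.py -88,35,38
```

```text
t 1.35 deck [-190.   174.3] z 222.4 F [ 0.7  0.4 -0.8] gw 0.0018381688632807462
[[0.126, 0.992, -0.0], [0.992, -0.126, 0.0], [0.0, -0.0, -1.0]] tool-x yaw err rad 9.419032686167061e-05
t 1.35 deck [-190.   174.3] z 222.4 F [ 0.7  0.4 -0.8] gw 0.0018381688632807462
[[0.126, 0.992, -0.0], [0.992, -0.126, 0.0], [0.0, -0.0, -1.0]] tool-x yaw err rad 9.419032686167061e-05
```

{"fn": "drive_tool", "kwargs": {"steps": [[-4.6,3.4,0,0,0,0,0],[-4.6,3.4,0,0,0,0,0],[-4.7,3.4,0,0,0,0,0],[0,0,4.5,0,0,0,0],[0,0,4.5,0,0,0,0],[0,0,4,0,0,0,0],[0,0,0,0,0,0,0]]}}

```text
t: 2.22
ee_pos: [0.4555, 0.0973, 0.0903]
ee_rot: [[0.127, 0.992, -0.005], [0.992, -0.127, -0.003], [-0.003, -0.005, -1.0]]
force: [1.3, -0.2, 0.6]
grip_width: 0.0005
```

```bash
python3 - <<'E'
from h import *
s=ctrl.state(); c=ctrl.capture("top"); cv2.imwrite("pics/top1.png",cv2.convertScaleAbs(cv2.resize(c["image"][150:270,200:360],None,fx=4,fy=4,interpolation=cv2.INTER_CUBIC),alpha=1.5))
c=ctrl.capture("wrist"); cv2.imwrite("pics/wr1.png",c["image"])
print(np.round(c["hand_eye"],3))
E
python3 w.py -88,35,38
```

```text
[[ 1.     0.    -0.    -0.   ]
 [ 0.    -0.965 -0.262 -0.071]
 [-0.     0.262 -0.965 -0.161]
 [ 0.     0.     0.     1.   ]]
t 2.325 deck [-88.2  37. ] z 93.6 F [-0.   0.4 -0.1] gw 0.0004420916840694717
[[0.127, 0.992, 0.0], [0.992, -0.127, 0.0], [0.0, 0.0, -1.0]] tool-x yaw err rad 6.0781136496129706e-05
-88,35,38 tool cm [-0.2   0.02  5.56]
```

View pics/wr1.png

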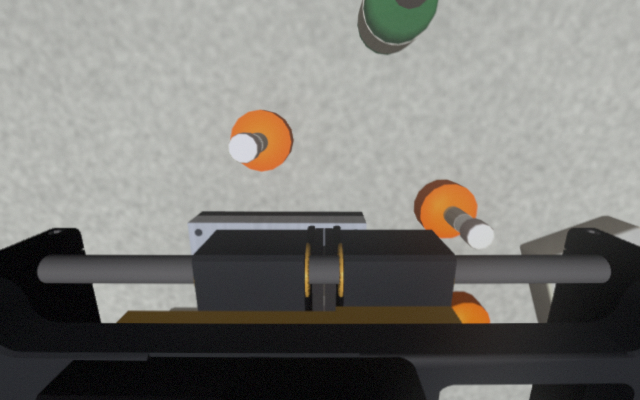

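The wrist view shows the decoys at (261,140) and (450,210), well clear of the fingers, and the deck's rear edge under them. I'll go down and start the push.

{"fn": "drive_tool", "kwargs": {"steps": [[-0.2,0,2.8,0,0,0,0],[0,0,2.7,0,0,0,0],[0,0,0,0,0,0,0],[0,1,0,0,0,0,0],[0,1,0,0,0,0,0],[0,1,0,0,0,0,0],[0,1,0,0,0,0,0]]}}

```text
t: 3.2
ee_pos: [0.4978, 0.0911, 0.0378]
ee_rot: [[0.126, 0.992, -0.0], [0.992, -0.126, 0.0], [0.0, -0.0, -1.0]]
force: [-2.3, -0.3, 1.2]
grip_width: 0.0004
```

```bash
python3 w.py 16,35,38
```

```text
t 3.2 deck [-47.9  35. ] z 37.8 F [-2.3 -0.3  1.2] gw 0.0003930296132973151
[[0.126, 0.992, -0.0], [0.992, -0.126, 0.0], [0.0, -0.0, -1.0]] tool-x yaw err rad 0.0001159716331831373
16,35,38 tool cm [ 0.    6.39 -0.02]
```

{"fn": "drive_tool", "kwargs": {"steps": [[0,1,0,0,0,0,0],[0,1,0,0,0,0,0],[0,1,0,0,0,0,0],[0,1,0,0,0,0,0],[0,1,0,0,0,0,0],[0,0.5,0,0,0,0,0],[0,0.3,0,0,0,0,0],[0,0,0,0,0,0,0]]}}

```text
t: 4.2
ee_pos: [0.5549, 0.0837, 0.0375]
ee_rot: [[0.127, 0.992, 0.0], [0.992, -0.127, 0.0], [0.0, 0.0, -1.0]]
force: [0.3, -0.3, 0.7]
grip_width: 0.0004
```

```bash
python3 - <<'E'
from h import *
c=ctrl.capture("scene"); cv2.imwrite("pics/sc2.png",cv2.convertScaleAbs(cv2.resize(c["image"][170:300,260:440],None,fx=4,fy=4,interpolation=cv2.INTER_CUBIC),alpha=1.5))
from fit import q,R
for x in (35,40,45,50):
  for z in (.098,.048): print(x,z,(proj(c,np.r_[R(q[2])@[x/1000,.035]+q[:2],z])-[260,170])*4)
E
python3 w.py 18,35,38
```

```text
35 0.098 [305.85163739 191.18176754]
35 0.048 [303.79284801 278.01389806]
40 0.098 [297.9032758  195.03609942]
40 0.048 [296.12685525 282.07108147]
45 0.098 [289.88903283 198.92224994]
45 0.048 [288.39977378 286.16032829]
50 0.098 [281.80812733 202.8405947 ]
50 0.048 [280.61090891 290.28199974]
t 4.25 deck [ 9.6 34.9] z 37.6 F [ 0.9 -0.2 -0.8] gw 4.472598764373976e-05
[[0.126, 0.992, 0.001], [0.992, -0.126, 0.0], [0.0, 0.001, -1.0]] tool-x yaw err rad 8.73184886381051e-05
18,35,38 tool cm [ 0.01  0.84 -0.04]
```

View pics/sc2.png

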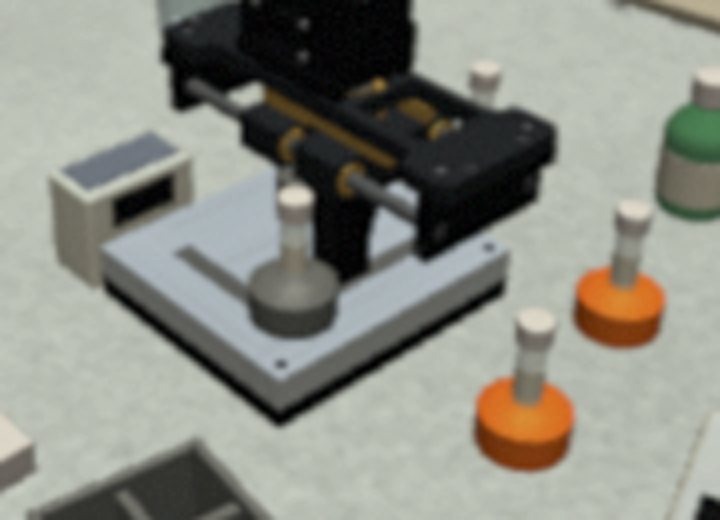

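The carrier's cap is at crop (295,190), so deck x ≈ 42, upright and in contact. That leaves about 8 mm to the corner.

{"fn": "drive_tool", "kwargs": {"steps": [[0,0.5,0,0,0,0,0],[0,0.3,0,0,0,0,0],[0,0.15,0,0,0,0,0],[0,0,0,0,0,0,0]]}}

```text
t: 4.75
ee_pos: [0.5642, 0.0826, 0.0376]
ee_rot: [[0.126, 0.992, 0.0], [0.992, -0.126, 0.0], [0.0, 0.0, -1.0]]
force: [-1.3, -0.1, 1.2]
grip_width: 0.0005
```

```bash
python3 w.py 18,35,38
```

```text
t 4.75 deck [19.1 34.9] z 37.6 F [-1.3 -0.1  1.2] gw 0.00047884825254011163
[[0.126, 0.992, 0.0], [0.992, -0.126, 0.0], [0.0, 0.0, -1.0]] tool-x yaw err rad 9.024514632097191e-05
18,35,38 tool cm [ 0.01 -0.11 -0.04]
```

{"fn": "drive_tool", "kwargs": {"steps": [[0,0.1,0,0,0,0,0],[0,0.1,0,0,0,0,0],[0,0,0,0,0,0,0]]}}

```text
t: 5.12
ee_pos: [0.5651, 0.0825, 0.0374]
ee_rot: [[0.126, 0.992, -0.002], [0.992, -0.126, 0.0], [-0.0, -0.002, -1.0]]
force: [-6.6, 1.3, 4.4]
grip_width: 0.0006
```

```bash
python3 w.py 18,35,38
```

```text
t 5.125 deck [19.9 34.9] z 37.4 F [-6.6  1.3  4.4] gw 0.0005552969178964014
[[0.126, 0.992, -0.002], [0.992, -0.126, 0.0], [-0.0, -0.002, -1.0]] tool-x yaw err rad 0.00028293099819556855
18,35,38 tool cm [ 0.01 -0.19 -0.06]
```

Force rose to 6.6 N, so the pin is at the corner. Next I go round to the carrier's +y side.

{"fn": "drive_tool", "kwargs": {"steps": [[0,-2,0,0,0,0,0],[0,-2,0,0,0,0,0],[2.8,0,0,0,0,0,0],[2.8,0,0,0,0,0,0],[0,0,0,0,0,0,0],[0,3.5,0,0,0,0,0],[0,3.5,0,0,0,0,0],[0,0,0,0,0,0,0]]}}

```text
t: 6.12
ee_pos: [0.6049, 0.132, 0.0375]
ee_rot: [[0.129, 0.992, 0.002], [0.992, -0.129, -0.001], [-0.001, 0.002, -1.0]]
force: [-0.9, 0.3, -0.5]
grip_width: 0.0004
```

```bash
python3 w.py 51,75,38
```

```text
t 6.125 deck [53.2 89.1] z 37.5 F [-0.9  0.3 -0.5] gw 0.00040351130240239106
[[0.129, 0.992, 0.002], [0.992, -0.129, -0.001], [-0.001, 0.002, -1.0]] tool-x yaw err rad -0.0022821500340927947
51,75,38 tool cm [-1.41 -0.22 -0.05]
```

{"fn": "drive_tool", "kwargs": {"steps": [[-1,0,0,0,0,0,0],[-1,0,0,0,0,0,0],[-1,0,0,0,0,0,0],[-1,0,0,0,0,0,0],[-1,0,0,0,0,0,0],[-1,0,0,0,0,0,0],[-1,0,0,0,0,0,0],[0,0,0,0,0,0,0]]}}

```text
t: 7.12
ee_pos: [0.594, 0.0632, 0.0376]
ee_rot: [[0.128, 0.992, -0.0], [0.992, -0.128, -0.001], [-0.001, 0.0, -1.0]]
force: [-0.1, -0.1, 0.3]
grip_width: -0.0
```

```bash
python3 - <<'E'
from h import *
c=ctrl.capture("scene"); cv2.imwrite("pics/sc3.png",cv2.convertScaleAbs(cv2.resize(c["image"][170:300,260:440],None,fx=4,fy=4,interpolation=cv2.INTER_CUBIC),alpha=1.5))
from fit import q,R
for y in (-40,-35,-25,-15,-5): print(y,(proj(c,np.r_[R(q[2])@[.05,y/1000]+q[:2],.098])-[260,170])*4)
E
python3 w.py 50,0,38
```

```text
-40 [180.16261811 138.94704329]
-35 [186.51449925 142.94022215]
-25 [199.39063282 151.03476399]
-15 [212.50167494 159.27673417]
-5 [225.85390548 167.6700669 ]
t 7.175 deck [51.  20.2] z 37.5 F [1.  0.2 0.3] gw 0.0006321441505219605
[[0.127, 0.992, -0.0], [0.992, -0.127, -0.0], [-0.0, -0.0, -1.0]] tool-x yaw err rad -0.0007976360906118696
50,0,38 tool cm [-2.02 -0.09 -0.05]
```

View pics/sc3.png

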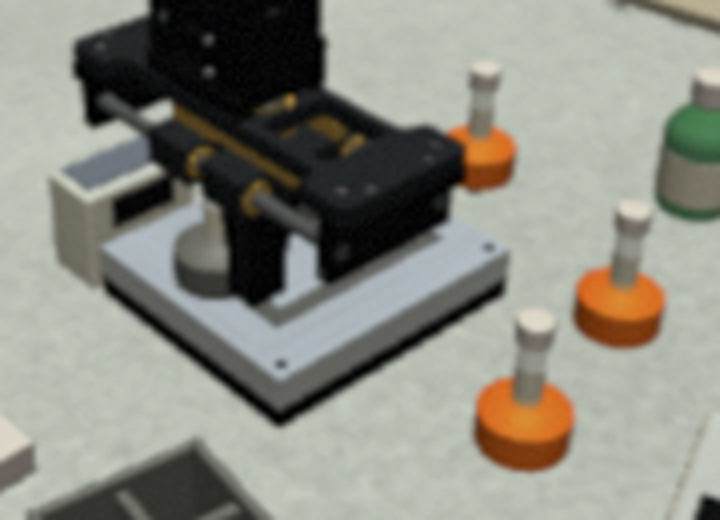

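The carrier has rounded the corner and is in the short leg. The tube is at crop (212,215), y ≈ -15, with the finger behind it. I'll push the last 20 mm.

{"fn": "drive_tool", "kwargs": {"steps": [[-0.8,0,0,0,0,0,0],[-0.6,0,0,0,0,0,0],[-0.3,0,0,0,0,0,0],[-0.1,0,0,0,0,0,0],[-0.1,0,0,0,0,0,0],[0,0,0,0,0,0,0]]}}

```text
t: 7.92
ee_pos: [0.5916, 0.0458, 0.0375]
ee_rot: [[0.126, 0.992, -0.0], [0.992, -0.126, -0.0], [-0.0, -0.0, -1.0]]
force: [0.6, 0.0, -0.7]
grip_width: 0.0005
```

```bash
python3 w.py 50,0,38
```

```text
t 7.925 deck [50.9  1.9] z 37.5 F [ 0.6  0.  -0.7] gw 0.00046580127544537214
[[0.126, 0.992, -0.0], [0.992, -0.126, -0.0], [-0.0, -0.0, -1.0]] tool-x yaw err rad 0.0002517487016007458
50,0,38 tool cm [-0.19 -0.09 -0.05]
```

{"fn": "drive_tool", "kwargs": {"steps": [[-0.15,0,0,0,0,0,0],[-0.1,0,0,0,0,0,0],[-0.1,0,0,0,0,0,0],[0,0,0,0,0,0,0]]}}

```text
t: 8.43
ee_pos: [0.5912, 0.0421, 0.0376]
ee_rot: [[0.127, 0.992, 0.0], [0.992, -0.127, -0.0], [-0.0, 0.0, -1.0]]
force: [-0.7, 0.7, -0.5]
grip_width: 0.0005
```

```bash
python3 w.py 50,0,38
```

```text
t 8.425 deck [50.9 -1.8] z 37.6 F [-0.7  0.7 -0.5] gw 0.00046154244348269464
[[0.127, 0.992, 0.0], [0.992, -0.127, -0.0], [-0.0, 0.0, -1.0]] tool-x yaw err rad -6.685029861183689e-05
50,0,38 tool cm [ 0.18 -0.09 -0.04]
```

{"fn": "drive_tool", "kwargs": {"steps": [[-0.15,0,0,0,0,0,0],[-0.1,0,0,0,0,0,0],[0,0,0,0,0,0,0]]}}

```text
t: 8.8
ee_pos: [0.5908, 0.0396, 0.0375]
ee_rot: [[0.127, 0.992, -0.0], [0.992, -0.127, -0.0], [-0.0, 0.0, -1.0]]
force: [0.3, 0.5, -0.4]
grip_width: 0.0002
```

```bash
python3 w.py 50,0,38
```

```text
t 8.8 deck [50.9 -4.3] z 37.5 F [ 0.3  0.5 -0.4] gw 0.00015789492890335338
[[0.127, 0.992, -0.0], [0.992, -0.127, -0.0], [-0.0, 0.0, -1.0]] tool-x yaw err rad -5.5677211373533764e-05
50,0,38 tool cm [ 0.43 -0.09 -0.05]
```

{"fn": "drive_tool", "kwargs": {"steps": [[-0.15,0,0,0,0,0,0],[-0.1,0,0,0,0,0,0]]}}

```text
t: 9.05
ee_pos: [0.5906, 0.0374, 0.0376]
ee_rot: [[0.126, 0.992, 0.0], [0.992, -0.126, 0.0], [0.0, 0.0, -1.0]]
force: [0.6, 3.0, -0.1]
grip_width: 0.0002
```

```bash
python3 - <<'E'
from h import *
c=ctrl.capture("scene"); cv2.imwrite("pics/sc4.png",cv2.convertScaleAbs(cv2.resize(c["image"][190:270,270:390],None,fx=6,fy=6,interpolation=cv2.INTER_CUBIC),alpha=1.6))
from fit import q,R
a=np.linspace(0,2*np.pi,73)
for y in (-40,-36.5,-33,-30,-27):
  P=[np.r_[R(q[2])@[.05+.022*np.cos(t),y/1000+.022*np.sin(t)]+q[:2],.03] for t in a]
  w=(proj(c,np.array(P))-[270,190])*6; print(y,"base left",w[:,0].min().round(1),"bottom",w[:,1].max().round(1))
E
python3 w.py 50,0,38
```

```text
-40 base left 151.0 bottom 295.9
-36.5 base left 157.2 bottom 300.6
-33 base left 163.4 bottom 305.4
-30 base left 168.8 bottom 309.5
-27 base left 174.2 bottom 313.6
t 9.1 deck [50.9 -6.6] z 37.6 F [0.3 0.7 0.9] gw 0.00048709791834555474
[[0.127, 0.992, 0.0], [0.992, -0.127, 0.0], [0.0, 0.0, -1.0]] tool-x yaw err rad 5.0444383858067043e-05
50,0,38 tool cm [ 0.66 -0.09 -0.04]
```

View pics/sc4.png

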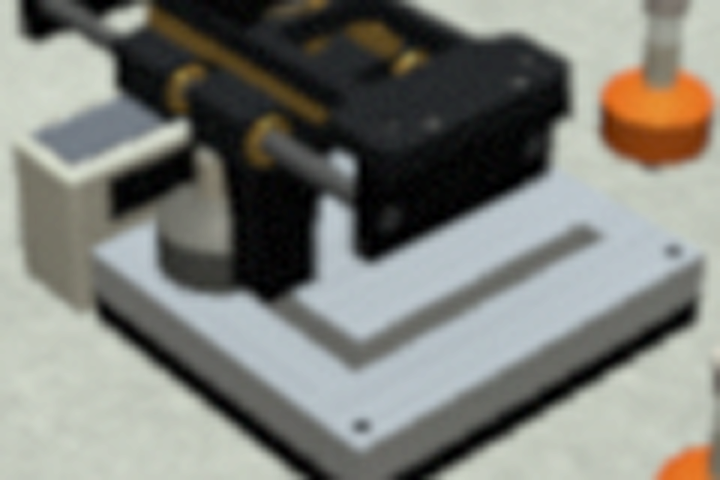

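The puck's base left edge is at crop x ≈ 159, so y ≈ -35.5 and it is nearly home. I'll keep pushing until it meets the wall.

{"fn": "drive_tool", "kwargs": {"steps": [[-0.1,0,0,0,0,0,0],[-0.1,0,0,0,0,0,0],[0,0,0,0,0,0,0]]}}

```text
t: 9.48
ee_pos: [0.5906, 0.0371, 0.0378]
ee_rot: [[0.125, 0.992, 0.001], [0.992, -0.125, 0.002], [0.002, 0.0, -1.0]]
force: [1.7, 7.2, 0.3]
grip_width: 0.0008
```

```bash
python3 w.py 50,0,38
```

```text
t 9.475 deck [51.  -6.9] z 37.8 F [1.7 7.2 0.3] gw 0.0008024418995582051
[[0.125, 0.992, 0.001], [0.992, -0.125, 0.002], [0.002, 0.0, -1.0]] tool-x yaw err rad 0.0013575812840500856
50,0,38 tool cm [ 0.69 -0.09 -0.02]
```

7.2 N against the end wall, so it is home. I'll retract, rise, and look with the top and wrist cameras.

{"fn": "drive_tool", "kwargs": {"steps": [[2,0,0,0,0,0,0],[2.5,0,0,0,0,0,0],[0,0,-4,0,0,0,0],[2,0,-4,0,0,0,0],[4.5,0,-3,0,0,0,0],[5,0,0,0,0,0,0],[5,0,0,0,0,0,0],[0,0,0,0,0,0,0]]}}

```text
t: 10.48
ee_pos: [0.6154, 0.25, 0.1467]
ee_rot: [[0.119, 0.993, -0.001], [0.993, -0.119, 0.001], [0.001, -0.001, -1.0]]
force: [-0.1, 0.0, 0.6]
grip_width: 0.0003
```

```bash
python3 - <<'E'
from h import *
c=ctrl.capture("top"); cv2.imwrite("pics/t5.png",cv2.convertScaleAbs(cv2.resize(c["image"][165:255,265:355],None,fx=6,fy=6,interpolation=cv2.INTER_CUBIC),alpha=1.5))
from fit import q,R
for z in(.03+.018,.098): print((proj(c,np.r_[R(q[2])@[.05,-.0365]+q[:2],z])-[265,165])*6)
p=np.array(ctrl.state()["ee_pos"]);r=np.array(ctrl.state()["ee_rot"]); print("button tool cm",r.T@(np.array([.538,.312,.056])-p)*100)
E
python3 w.py
```

```text
[312.239986   127.21857687]
[309.97034376 107.84321599]
button tool cm [ 5.550351   -8.54265603  9.08587737]
t 10.525 deck [ 49.7 204.1] z 146.8 F [ 0.1 -0.5  0.4] gw 0.0004652195600338321
[[0.123, 0.992, -0.001], [0.992, -0.123, -0.0], [-0.001, -0.001, -1.0]] tool-x yaw err rad 0.003925152766900669
```

View pics/t5.png

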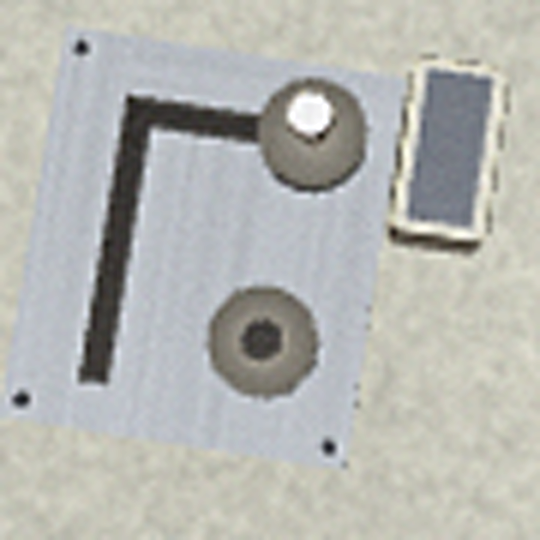

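The carrier is home: cap at (309,113) and puck at (313,135), against predictions of (310,108) and (312,127), within about 3 mm and at the end along the leg. Now I move above the button.

{"fn": "drive_tool", "kwargs": {"steps": [[2.8,-4.3,0,0,0,0,0],[2.75,-4.25,0,0,0,0,0],[0,0,3.5,0,0,0,0],[0,0,3,0,0,0,0],[0,0,0,0,0,0,0],[0,0,0,0,0,0,0]]}}

```text
t: 11.28
ee_pos: [0.54, 0.3091, 0.0839]
ee_rot: [[0.128, 0.992, 0.001], [0.992, -0.128, 0.0], [0.001, 0.001, -1.0]]
force: [0.6, 0.5, 0.9]
grip_width: 0.0006
```

```bash
python3 - <<'E'
from h import *
c=ctrl.capture("scene"); cv2.imwrite("pics/sc6.png",cv2.convertScaleAbs(cv2.resize(c["image"][210:340,400:520],None,fx=5,fy=4.5,interpolation=cv2.INTER_CUBIC),alpha=1.5))
p=np.array(ctrl.state()["ee_pos"]);r=np.array(ctrl.state()["ee_rot"]); print(p,"button tool cm",r.T@(np.array([.538,.312,.056])-p)*100)
E
```

```text
[0.54011021 0.30941983 0.08418241] button tool cm [ 0.2254433  -0.24706459  2.81810539]
```

View pics/sc6.png

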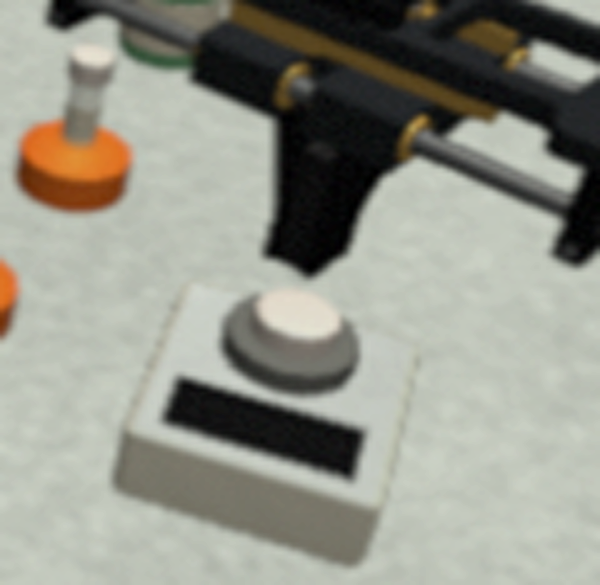

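The closed fingers are right over the button cap at crop (298,312). I'll press in small steps and watch the force.

{"fn": "drive_tool", "kwargs": {"steps": [[0.2,-0.2,1,0,0,0,0],[0,0,1,0,0,0,0],[0,0,0.4,0,0,0,0],[0,0,0.3,0,0,0,0],[0,0,0.2,0,0,0,0],[0,0,0,0,0,0,0]]}}

```text
t: 12.08
ee_pos: [0.5373, 0.3118, 0.0537]
ee_rot: [[0.127, 0.992, -0.0], [0.992, -0.127, 0.0], [0.0, -0.0, -1.0]]
force: [-2.1, -0.8, 3.7]
grip_width: 0.0002
```

{"fn": "drive_tool", "kwargs": {"steps": [[0,0,0.15,0,0,0,0],[0,0,0.15,0,0,0,0],[0,0,0.1,0,0,0,0],[0,0,0,0,0,0,0]]}}

```text
t: 12.58
ee_pos: [0.5376, 0.3119, 0.0512]
ee_rot: [[0.127, 0.992, 0.0], [0.992, -0.127, 0.001], [0.001, 0.0, -1.0]]
force: [-7.3, -4.5, 17.6]
grip_width: 0.0002
```

A hard stop at z = 0.051 with 17.6 N. I'll release in small steps to see where contact ends, which gives the actual travel.

{"fn": "drive_tool", "kwargs": {"steps": [[0,0,-0.25,0,0,0,0],[0,0,0,0,0,0,0]]}}

```text
t: 12.82
ee_pos: [0.5376, 0.3119, 0.0523]
ee_rot: [[0.126, 0.992, 0.001], [0.992, -0.126, 0.0], [0.001, 0.001, -1.0]]
force: [-0.8, -0.4, 4.5]
grip_width: 0.0005
```

{"fn": "drive_tool", "kwargs": {"steps": [[0,0,-0.2,0,0,0,0],[0,0,0,0,0,0,0]]}}

```text
t: 13.08
ee_pos: [0.5376, 0.3119, 0.0542]
ee_rot: [[0.126, 0.992, 0.001], [0.992, -0.126, 0.0], [0.0, 0.001, -1.0]]
force: [1.3, 0.1, 2.7]
grip_width: 0.0004
```

{"fn": "drive_tool", "kwargs": {"steps": [[0,0,-0.2,0,0,0,0],[0,0,0,0,0,0,0]]}}

```text
t: 13.32
ee_pos: [0.5375, 0.3119, 0.0562]
ee_rot: [[0.126, 0.992, 0.0], [0.992, -0.126, 0.0], [0.0, 0.0, -1.0]]
force: [1.1, 0.3, 1.5]
grip_width: 0.0004
```

{"fn": "drive_tool", "kwargs": {"steps": [[0,0,-0.2,0,0,0,0],[0,0,0,0,0,0,0]]}}

```text
t: 13.58
ee_pos: [0.537, 0.3117, 0.0579]
ee_rot: [[0.126, 0.992, -0.001], [0.992, -0.126, -0.0], [-0.0, -0.001, -1.0]]
force: [-0.1, -0.5, 0.6]
grip_width: 0.0005
```

The spring force falls from 4.5 to about 0.6 N between z = 0.052 and 0.058, so the button made its full 6 mm of travel. I'll rise clear and take a final look.

{"fn": "drive_tool", "kwargs": {"steps": [[0,0,-2,0,0,0,0],[0,0,-4,0,0,0,0],[0,0,-4,0,0,0,0],[0,0,-3,0,0,0,0],[0,0,0,0,0,0,0],[0,0,0,0,0,0,0]]}}

```text
t: 14.32
ee_pos: [0.5371, 0.3117, 0.1882]
ee_rot: [[0.126, 0.992, -0.0], [0.992, -0.126, 0.0], [0.0, -0.0, -1.0]]
force: [0.5, 0.4, -0.7]
grip_width: 0.0004
```

```bash
python3 - <<'E'
from h import *
c=ctrl.capture("scene"); cv2.imwrite("pics/sc7.png",cv2.convertScaleAbs(cv2.resize(c["image"][120:350,100:500],None,fx=2,fy=2),alpha=1.5))
s=ctrl.state(); print(s["t"],s["ee_pos"],s["force"])
E
```

```text
14.375 [0.53685473 0.31154449 0.18756   ] [-0.24663663  0.25528056  0.26566461]
```

View pics/sc7.png

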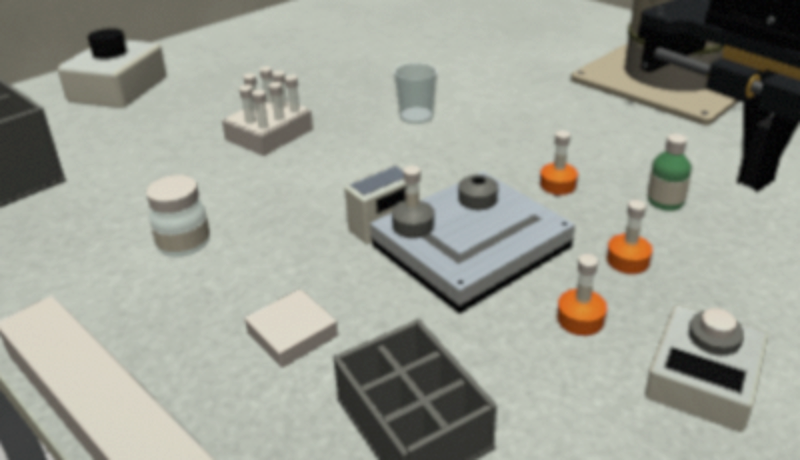

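The last view shows the carrier upright at the end of the short leg (412,215), the button back up (718,325), the bystanders where they were, and the arm clear.

```bash
python3 -c "
from cell import ctrl
print(ctrl.finish_job())"
```

```text
the job is handed in; nothing more can be done
None
```

The carrier is fully home in front of the reader head, the start button has been pressed and is back up, and the job is handed in at about 14.4 s.

- **Pushing:** With the fingers closed I pushed the carrier along the long leg until it stopped at the corner at 6.6 N. I then pushed it from the side down the short leg until it stopped at the end wall at 7.2 N.
- **Button:** I pressed it to its hard stop. The spring force faded from 4.5 to about 0.6 N over about 6 mm as I let go, which matches full travel.
- **Last checks:** The final picture shows the carrier upright at the end of the leg, the button up, the bystanders apparently unmoved (judged by eye) and the arm clear.
- **Disagreements:** The top view put the carrier about 2–3 mm across the leg from the predicted home point, close to the fit's 1–2 mm error and inside the 6 mm allowed. The finger also had to go about 7 mm further than I had estimated before the carrier met the end wall.

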